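# Raise the bench enclosure's counterweighted window to its marker

## Task

Push the enclosure's sliding window up with the fingers from beneath its lip until the lip is level with the marker tab on the post, then take the hand away and leave the window standing there. Do not pinch the lip or touch the clear pane or its frame with the fingers, and leave the mug, the jar and the screwdriver where they are.

Things in the scene. Friction and masses are not known exactly. Their poses are not given: they have to be found in the camera images.
- hood: Fixed bench enclosure, open at the top, clear sides and back 240 mm high, 370 mm wide, 190 deep. Origin on the bench under the middle of the window's plane; x points into it, away from the robot, z up. Front posts 440 high, 35 wide at y = +-167.5 mm, x = -15 to 25 mm; the window slides up between them. Plinth 85 mm high, its front 20 mm behind the window's plane: below the lip is free space.
- sash (a joint): Height of the window in m above its lowest place (0: lip underside 115 mm above the bench); grows upward to the stop at 0.22. Counterweights inside the posts balance it, so it stays where it is left; about 1 to 6 N moves it slowly. Above the lip it is a clear pane in a 12 mm thick aluminium frame in the window's plane, 294 mm wide, its top 130 mm above the lip's underside.
- lip_edge (a point): Middle of the lower front edge of the window's lip; moves with the window, axes as the enclosure's. The lip is a level aluminium ledge along the window's lower edge, 260 mm wide, 8 mm thick plus a 4 mm black rubber cap on top, reaching 50 mm back from this edge to the window's plane. Push up on its underside or lower front edge anywhere along its width.
- mark (a point): On the lower front edge of the marker, in front of the left post's middle (enclosure y = +167.5 mm). The marker is a fixed plain steel tab 12 mm thick clipped to that post; it reaches forward as far as the lip does and 40 mm outward beside the post (enclosure y = 150 to 225 mm). At the marked height the lip with its cap (12 mm thick) is level with the tab: lip_edge and mark are at the same height.
- mug: Loose white mug, 80 mm across, 92 mm high, origin under its centre. Leave it.
- jar: Loose clear jar with black lid, 60 mm across, 85 mm high, origin under its centre. Leave it.
- driver: Loose screwdriver with black handle, 170 mm long, lying on the bench along its x axis, less than 35 mm high. Leave it.

How it is judged:
By the outcome, as a careful person would: the job done as asked, in the order asked, and still so for the second after the job is handed in, with the robot touching nothing.
It also fails if it takes over 61 s, if anything falls off the work surface, if the arm or the gripper's body presses on something with over 40 N, if the wrist force passes 120 N, or if a joint passes its speed limit or range.

## Robot

A 6-joint arm with a two-finger parallel gripper is mounted at the origin on the work surface. World frame = base frame: x ahead of the robot, y to its left, z up, the work surface at z = 0. Lengths are in mm, angles in rad, forces in N, time in s.
With the tool pointing down it reaches from about 350 to 725 mm from the base axis. Payload 6 kg.
Tool frame: the origin (TCP) lies at the very end of the fingers, on their centre line; the grasp point (between the pads) lies 19 mm behind it (manip.tcp_to_grasp is the x of the grasp point in the tool frame, in mm); x points along the fingers, z is the direction in which the jaws open and shut, and the axes are right-handed (so a half turn about x gives the same grasp; the last joint's range is limited). The gripper opens to 85 mm and grips with 20 to 120 N. Pads are 22 mm wide; open, the fingers measure 114 mm over their backs; the gripper's body (76 mm by 85 mm) begins 54 mm behind the grasp point. The pads swing forward as they close: fully open they stand 13 mm farther back than shut.
Start: joints at [-0.79, 0.04, 0.085, 0, -1.615, -0.334], TCP at [259.252, -541.072, 205.861] pointing down, gripper open.
Joint ranges: [-2.56, 2.56], [-1.29, 2.01], [-1.08, 1.49], [-3.29, 1.98], [-2.81, -0.18], [-2.99, 2.99]. Speed limits (rad/s): [2.57, 2.57, 3.01, 3.14, 3.14, 3.14].

## Interface

Orientations are given as [roll, pitch, yaw] about the fixed x, y, z axes, in that order (R = Rz(yaw) Ry(pitch) Rx(roll)).
In Python, from cell import status, vision, manip, boxes_of gives the robot as it stands.
- The arm moves only by the tool drive_tool, never from a script. Its arguments are lists of equal length, an entry for each row: "slide": the shift along the world's x, y, z in mm, a list of three; "delta_rot": the turn, a rotation vector about the world's x, y, z in rad, a list of three; "jaw": the closure, from 0 (fully open) to 1 (shut). A call has 1 to 8 rows; each row is the pose to reach, as a shift and turn from the pose commanded when the call began; what a row does not reach only later rows make up. A row lasts 1/12 s, in which the tool goes at most 41.7 mm and 7.16 degrees, less where a joint would pass 70% of its speed; a pose out of reach is approached as far as the arm can. A call with a gripper value outside its range is refused whole. The fingers move at their own pace and stop on an object; the grip force is fixed at half the most. Time passes only in rows, so rows that repeat a pose let the fingers close. It gives the time, the measured TCP pose, the force and the opening at its end, in the units of the state.
- status.observe(): the state, without advancing time (a new reading comes with each control period).
- vision.camera(name): name is "side" or "top" or "wrist"; returns a dict with "image" (400x640x3 uint8, red, green, blue), "range_z" (400x640 float32, mm along the optical axis (not along the pixel's ray), 0 where there is no reading), "mtx" (3x3 intrinsics, pixels), "pose" (4x4, takes a point from camera to world coordinates). Camera axes: x right, y down, z forward; pixel columns grow to the right and rows downward; lengths in mm; the calibration is good to about 2 mm. A picture is of the moment at which its call begins.
- manip.hand_in(): hands the job in, once; it reports no verdict.
Trained networks look in the newest picture that a camera, given by its name, has taken for a name from the list of things; names that differ only in an ending like _2 or _b are one class to them, and where a whole thing is asked for, a point or a joint stands for the part that bears it (a point fixed in the world has none). Each returns a list of dicts, best first, with "conf" (0 to 1); they miss things now and then, are a little off and sometimes report something else, mostly with a low value. They report only what shows in the picture. A call takes as long as a camera call.
- boxes_of(camera, label): "xy" ([column, row] in pixels, amid what is visible of it).
The state is a dict: "clock": time; "joint_pos": joint angles; "qd": joint speeds; "tau": joint torques, N m; "tcp_pos": TCP position; "tcp_rot": TCP orientation; "wrist_force": force on the tool from outside, world axes, zero at the start; "moment": the same for the moment, N m; "width": opening from 0.0 (shut) to 1.0 (fully open).
Only numpy, scipy, OpenCV 4.12 (cv2) and the standard library are available. Lean on these libraries where they do the work, as an engineer would, in place of code of your own. Each camera call takes 0.05 s, during which the arm holds its last target.

## Working session

There is one attempt and no reset: what is moved stays moved. The work goes in short steps, Python scripts to look and compute and a tool call to move; the robot and the scene stay as the last step left them, time stands still between calls to the robot, and variables do not carry over. Pictures are saved under pics/ and viewed, and the job is handed in when it is done.

Besides the shell and the picture viewer there is one more tool, called as a command line: name --argument value ..., lists and objects as JSON in quotes. drive_tool: Moves the arm, as the interface text tells. Its arguments: {"type":"object","properties":{"slide":{"type":"array"},"delta_rot":{"type":"array"},"jaw":{"type":"array"}},"required":["slide","delta_rot","jaw"]}

```bash
ls; mkdir -p pics; python3 - <<'E'
from cell import status, vision, manip, boxes_of
import cv2,numpy as np
print(status.observe())
for c in ["side","top"]:
    d=vision.camera(c); cv2.imwrite(f"pics/{c}0.png",d["image"][:,:,::-1])
    np.savez(f"{c}0.npz",**d)
    print(c,d["mtx"].round(1).tolist(),d["pose"].round(3).tolist())
    for n in ["hood","sash","lip_edge","mark","mug","jar","driver"]:
        try: print(n,boxes_of(c,n))
        except Exception as e: print(n,e)
E
```

```text
pics
{'clock': 0.0, 'joint_pos': array([-7.90347615e-01,  4.08181406e-02,  8.37959186e-02, -4.79615806e-04,
       -1.61551981e+00, -3.33717628e-01]), 'qd': array([ 4.94434367e-04, -3.62066890e-04,  5.13611244e-05,  2.86208188e-04,
       -1.52180584e-04, -1.27703131e-03]), 'tau': array([ 4.00409599e-04, -3.68196881e+01,  3.47409296e+01,  6.93218574e+00,
       -5.30401856e-03,  5.55822481e-06]), 'tcp_pos': array([ 259.12758687, -540.7306095 ,  204.86400991]), 'tcp_rot': array([0.06582753, 1.56898606, 2.08337597]), 'wrist_force': array([0.2360794 , 0.0222266 , 0.62017103]), 'moment': array([ 0.03285223,  0.01428425, -0.01757711]), 'width': 1.0008113358680781}
side [[398.6, 0.0, 318.6], [0.0, 398.6, 203.0], [0.0, 0.0, 1.0]] [[-0.745, -0.551, 0.377, 204.383], [-0.667, 0.604, -0.435, 550.179], [0.012, -0.576, -0.818, 1128.093], [0.0, 0.0, 0.0, 1.0]]
hood [{'xy': [316.5, 145.7], 'conf': 0.91}]
sash [{'xy': [337.4, 153.7], 'conf': 0.95}]
lip_edge [{'xy': [336.2, 153.5], 'conf': 0.78}]
mark [{'xy': [295.7, 181.6], 'conf': 0.6}]
mug [{'xy': [309.1, 253.5], 'conf': 0.66}]
jar [{'xy': [390.2, 144.7], 'conf': 0.89}]
driver [{'xy': [398.7, 192.1], 'conf': 0.56}]
top [[420.4, 0.0, 320.7], [0.0, 420.4, 198.6], [0.0, 0.0, 1.0]] [[-0.022, -0.998, 0.06, 554.763], [-0.999, 0.021, -0.027, 59.384], [0.026, -0.061, -0.998, 1205.538], [0.0, 0.0, 0.0, 1.0]]
hood [{'xy': [382.0, 121.7], 'conf': 0.64}]
sash [{'xy': [380.7, 157.1], 'conf': 0.81}]
lip_edge [{'xy': [381.3, 159.5], 'conf': 0.59}]
mark [{'xy': [299.8, 161.1], 'conf': 0.94}]
mug [{'xy': [286.1, 208.6], 'conf': 0.65}, {'xy': [473.1, 177.5], 'conf': 0.64}]
jar [{'xy': [471.8, 177.9], 'conf': 0.97}, {'xy': [384.7, 123.8], 'conf': 0.55}]
driver [{'xy': [425.0, 228.9], 'conf': 0.84}]
```

View pics/side0.png

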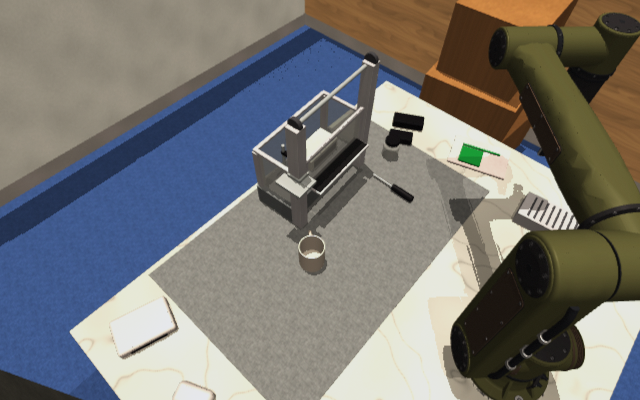

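View pics/top0.png

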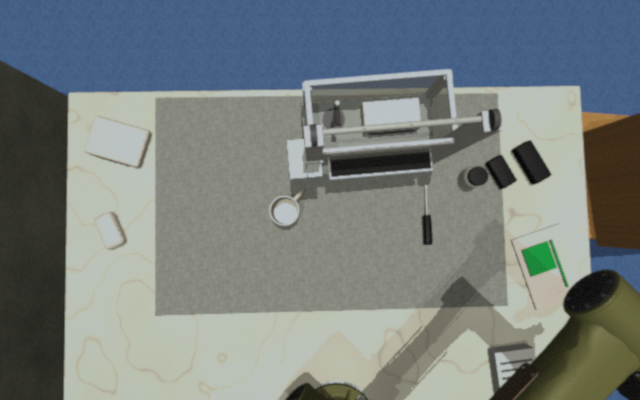

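```bash
cat > h.py <<'E'
import numpy as np
def load(n): 
    d=np.load(n); return dict(d)
def pts(d):
    z=d["range_z"].astype(float); v,u=np.mgrid[0:z.shape[0],0:z.shape[1]]
    K=d["mtx"]; P=np.stack([(u-K[0,2])/K[0,0]*z,(v-K[1,2])/K[1,1]*z,z],-1)
    W=P@d["pose"][:3,:3].T+d["pose"][:3,3]; W[z==0]=np.nan; return W
E
python3 - <<'E'
from h import *
np.set_printoptions(precision=0,suppress=True)
for c,L in [("side",[(337,154),(296,182),(309,253),(390,145),(399,192)]),("top",[(381,157),(381,160),(300,161),(286,209),(472,178),(425,229),(385,124)])]:
    W=pts(load(c+"0.npz"))
    for u,v in L: print(c,u,v,W[v,u])
E
```

```text
side 337 154 [ 726. -137.  179.]
side 296 182 [702.  74. 253.]
side 309 253 [613. 119.  11.]
side 390 145 [ 669. -372.   78.]
side 399 192 [ 537. -258.   27.]
top 381 157 [ 718. -121.  169.]
top 381 160 [ 711. -121.  169.]
top 300 161 [699.  79. 252.]
top 286 209 [600. 127.   3.]
top 472 178 [ 670. -380.   88.]
top 425 229 [ 534. -266.   21.]
top 385 124 [738. -84. 435.]
```

```bash
python3 - <<'E'
from h import *
import cv2
np.set_printoptions(precision=1,suppress=True)
for c,box in [("top",(270,60,520,260)),("side",(230,40,430,280))]:
    d=load(c+"0.npz");x0,y0,x1,y1=box
    im=d["image"][y0:y1,x0:x1,::-1]
    cv2.imwrite(f"pics/{c}crop.png",cv2.resize(im,None,fx=3 if c=="top" else 2.5,fy=3 if c=="top" else 2.5,interpolation=cv2.INTER_CUBIC))
    W=pts(d)
    hist,e=None,None
    m=(W[...,0]>620)&(W[...,0]<800)&(W[...,1]>-260)&(W[...,1]<140)
    z=W[...,2][m]; h,e=np.histogram(z,bins=np.arange(100,270,3)); print(c,[(int(a),int(b)) for a,b in zip(e,h) if b>15])
W=pts(load("top0.npz"))
for u in range(334,434,12):
    col=W[150:182,u]; print(u,[(int(v+150),*np.round(col[v]).astype(int)) for v in range(0,32,3)])
for u in (292,296,300,310,318):
    col=W[130:185,u]; print(u,[(int(v+130),*np.round(col[v]).astype(int)) for v in range(0,55,5)])
E
```

```text
top [(115, 19), (118, 19), (121, 35), (157, 16), (160, 63), (163, 312), (166, 887), (169, 660), (172, 90), (175, 18), (178, 26), (181, 19), (184, 23), (187, 17), (190, 18), (193, 22), (196, 29), (199, 22), (202, 21), (205, 17), (208, 31), (211, 33), (214, 33), (217, 24), (220, 27), (223, 29), (226, 17), (229, 22), (232, 32), (235, 25), (238, 23), (241, 37), (244, 47), (247, 248), (250, 566), (253, 127), (256, 16), (259, 47), (262, 37)]
side [(100, 18), (106, 16), (112, 17), (115, 17), (121, 16), (133, 17), (154, 16), (157, 35), (160, 36), (163, 118), (166, 309), (169, 465), (172, 112), (175, 35), (178, 34), (181, 23), (184, 33), (187, 28), (190, 29), (193, 33), (196, 34), (199, 33), (202, 37), (205, 38), (208, 27), (211, 31), (214, 33), (217, 45), (220, 33), (223, 38), (226, 42), (229, 44), (232, 35), (235, 32), (238, 43), (241, 68), (244, 78), (247, 131), (250, 312), (253, 216), (256, 61), (259, 59), (262, 71), (265, 59)]
334 [(150, np.int64(718), np.int64(3), np.int64(284)), (153, np.int64(711), np.int64(3), np.int64(284)), (156, np.int64(714), np.int64(-1), np.int64(224)), (159, n
[... 7157 characters left out ...]
678), np.int64(57), np.int64(252)), (175, np.int64(667), np.int64(57), np.int64(252)), (180, np.int64(682), np.int64(56), np.int64(-2))]
318 [(130, np.int64(728), np.int64(41), np.int64(439)), (135, np.int64(718), np.int64(41), np.int64(441)), (140, np.int64(709), np.int64(41), np.int64(440)), (145, np.int64(700), np.int64(41), np.int64(440)), (150, np.int64(699), np.int64(41), np.int64(392)), (155, np.int64(700), np.int64(39), np.int64(330)), (160, np.int64(699), np.int64(38), np.int64(264)), (165, np.int64(690), np.int64(38), np.int64(251)), (170, np.int64(678), np.int64(38), np.int64(249)), (175, np.int64(667), np.int64(39), np.int64(251)), (180, np.int64(681), np.int64(33), np.int64(2))]
```

View pics/topcrop.png

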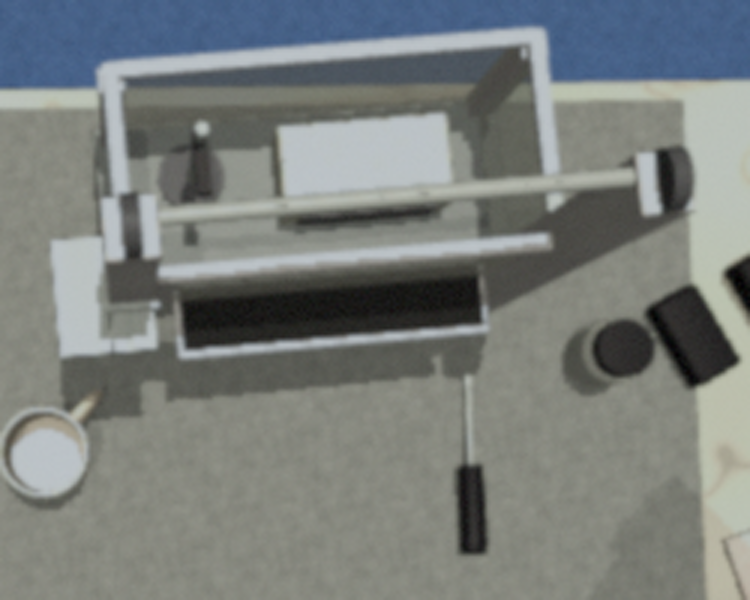

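View pics/sidecrop.png

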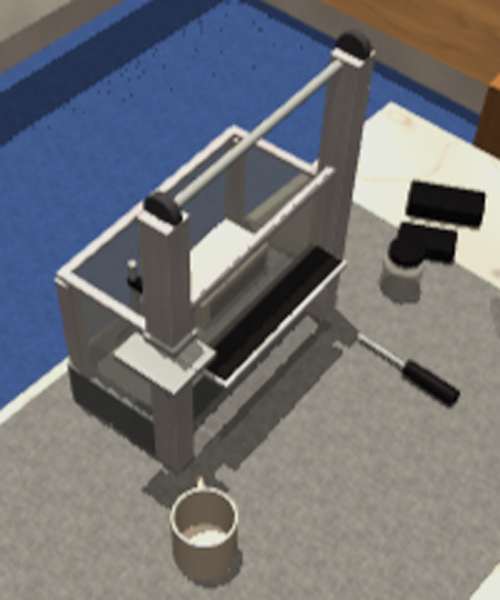

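```bash
cat >> h.py <<'E'
def measure(d,lipz=None):
    W=pts(d); X,Y,Z=W[...,0],W[...,1],W[...,2]
    out={}
    for n,(ya,yb,xa,xb,za,zb) in dict(tab=(45,100,672,692,235,270),lip=(-235,-10,690,702,(lipz or 168)-10,(lipz or 168)+10)).items():
        m=(X>xa)&(X<xb)&(Y>ya)&(Y<yb)&(Z>za)&(Z<zb)
        out[n]=(round(float(np.median(Z[m])),2),round(float(Z[m].mean()),2),int(m.sum()))
    return out
E
python3 - <<'E'
from h import *
from scipy.spatial.transform import Rotation as Ro
np.set_printoptions(precision=3,suppress=True)
for c in("top","side"):
    d=load(c+"0.npz");print(c,measure(d))
    W=pts(d);X,Y,Z=W[...,0],W[...,1],W[...,2]
    m=(Z>160)&(Z<178)&(X>640)&(X<735)&(Y>-270)&(Y<30)
    f=[]
    for y in range(-240,0,8):
        k=m&(abs(Y-y)<5); 
        if k.sum()>3: f.append((y,X[k].min()))
    f=np.array(f); p=np.polyfit(f[:,0],f[:,1],1); print("front x = ",p, "x(-120)",np.polyval(p,-120),"y range",np.nanpercentile(Y[m],[0.5,99.5]))
R0=Ro.from_euler('xyz',[0.06582753,1.56898606,2.08337597]);print(R0.as_matrix())
yaw=0.066
for t in (0,0.12):
  x=np.array([np.cos(yaw)*np.cos(t),np.sin(yaw)*np.cos(t),np.sin(t)])
  for s in(1,-1):
    z=s*np.array([-np.sin(yaw),np.cos(yaw),0]);y=np.cross(z,x)
    print(t,s,(Ro.from_matrix(np.c_[x,y,z])*R0.inv()).as_rotvec())
E
```

```text
top {'tab': (251.17, 251.2, 204), 'lip': (168.88, 168.85, 420)}
front x =  [ -0.069 667.208] x(-120) 675.4927919853989 y range [-261.209   10.989]
side {'tab': (252.29, 252.17, 117), 'lip': (169.79, 169.82, 199)}
front x =  [ -0.069 667.589] x(-120) 675.8404117463932 y range [-268.13    10.462]
[[-0.001 -0.902 -0.432]
 [ 0.002 -0.432  0.902]
 [-1.     0.     0.002]]
0 1 [ 0.399 -1.528 -0.3  ]
0 -1 [-1.983 -0.522  2.014]
0.12 1 [ 0.43  -1.644 -0.287]
0.12 -1 [-2.109 -0.555  1.899]
```

drive_tool --slide '[[15,15,12],[30,30,25],[45,50,37],[60,70,50],[75,90,62],[90,110,75],[105,130,87],[120,150,100]]' --delta_rot '[[0.027,-0.103,-0.018],[0.054,-0.205,-0.036],[0.081,-0.308,-0.054],[0.108,-0.411,-0.072],[0.134,-0.514,-0.09],[0.161,-0.617,-0.108],[0.188,-0.719,-0.125],[0.215,-0.822,-0.143]]' --jaw '[1,1,1,1,1,1,1,1]'

```text
clock: 1.47
tcp_pos: [379.8, -390.5, 307.7]
tcp_rot: [-1.688, 0.717, 0.177]
wrist_force: [-0.6, -0.1, -0.1]
width: 0.001
```

drive_tool --slide '[[10,15,0],[20,30,0],[30,45,0],[40,60,0],[50,75,-5],[60,90,-10],[70,105,-15],[80,120,-20]]' --delta_rot '[[0.027,-0.103,-0.018],[0.054,-0.205,-0.036],[0.081,-0.308,-0.054],[0.108,-0.411,-0.072],[0.134,-0.514,-0.09],[0.161,-0.617,-0.108],[0.188,-0.719,-0.125],[0.215,-0.822,-0.143]]' --jaw '[1,1,1,1,1,1,1,1]'

```text
clock: 2.13
tcp_pos: [459.0, -271.1, 286.4]
tcp_rot: [-1.572, -0.125, 0.062]
wrist_force: [0.1, -0.6, -1.0]
width: -0.002
```

```bash
cat > look.py <<'E'
import sys,cv2,numpy as np
from cell import status,vision
from scipy.spatial.transform import Rotation as Ro
np.set_printoptions(precision=2,suppress=True)
tag=sys.argv[1]
for c in sys.argv[2:]:
    d=vision.camera(c); np.savez(f"{c}_{tag}.npz",**d); cv2.imwrite(f"pics/{c}_{tag}.png",d["image"][:,:,::-1])
s=status.observe(); print(s["clock"],s["joint_pos"],s["tcp_pos"],s["wrist_force"],s["width"]); print(Ro.from_euler('xyz',s["tcp_rot"]).as_matrix())
E
python3 look.py 1 side wrist
```

```text
2.2333 [-1.36 -0.59 -0.7  -1.71 -1.44  0.11] [ 458.7  -268.35  277.94] [-1.   -0.06 -0.95] -0.001300441042837492
[[ 0.99  0.12 -0.06]
 [ 0.06  0.02  1.  ]
 [ 0.12 -0.99  0.01]]
```

View pics/side_1.png

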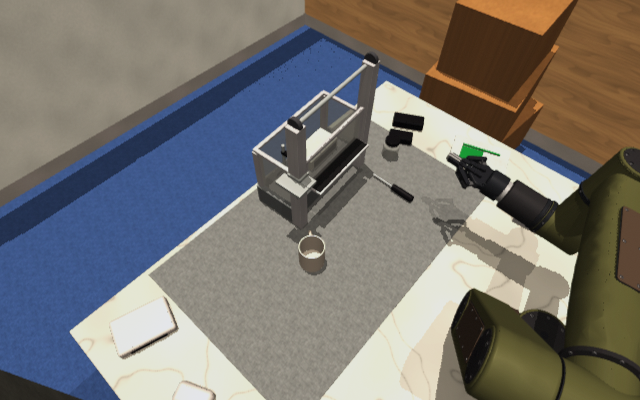

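View pics/wrist_1.png

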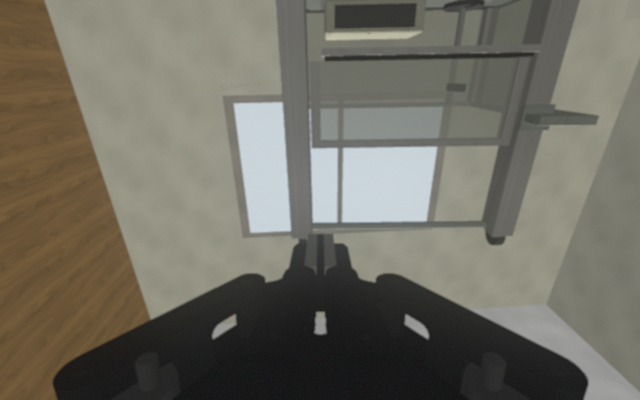

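```bash
python3 look.py 2 wrist; python3 - <<'E'
from h import *
d=load("wrist_2.npz");print(d["pose"].round(2).tolist())
E
```

```text
2.2833 [-1.36 -0.59 -0.69 -1.7  -1.44  0.11] [ 458.68 -270.05  281.57] [-0.13  0.36  1.03] 0.00462438995556294
[[ 0.99  0.12 -0.06]
 [ 0.06  0.01  1.  ]
 [ 0.12 -0.99  0.01]]
[[-0.06, -0.39, 0.92, 301.11], [1.0, -0.04, 0.05, -277.52], [0.01, 0.92, 0.39, 189.5], [0.0, 0.0, 0.0, 1.0]]
```

drive_tool --slide '[[10,25,0],[20,55,-5],[30,85,-20],[40,110,-45],[50,130,-75],[60,140,-105],[70,145,-135],[80,145,-158]]' --delta_rot '[[0,0.01,0],[0,0.02,0],[0,0.03,0],[0,0.04,0],[0,0.05,0],[0,0.06,0],[0,0.06,0],[0,0.06,0]]' --jaw '[1,1,1,1,1,1,1,1]'

```text
clock: 2.95
tcp_pos: [537.2, -124.4, 138.1]
tcp_rot: [-1.576, -0.062, 0.071]
wrist_force: [1.0, -0.4, 0.0]
width: -0.0
```

drive_tool --slide '[[10,1,0],[25,2,0],[40,3,0],[55,4,0],[70,5,0],[80,5,0],[80,5,0],[80,5,0]]' --delta_rot '[[0,0,0],[0,0,0],[0,0,0],[0,0,0],[0,0,0],[0,0,0],[0,0,0],[0,0,0]]' --jaw '[1,1,1,1,1,1,1,1]'

```text
clock: 3.62
tcp_pos: [616.8, -120.9, 136.4]
tcp_rot: [-1.569, -0.059, 0.069]
wrist_force: [-0.8, -0.1, -0.0]
width: 0.0
```

```bash
python3 look.py 3 side top wrist
```

```text
3.7667 [-0.82 -0.32 -0.82 -1.99 -1.02  0.63] [ 616.01 -120.79  135.94] [0.24 0.59 0.32] -0.0005273562334719666
[[ 1.    0.06 -0.07]
 [ 0.07  0.01  1.  ]
 [ 0.06 -1.    0.  ]]
```

View pics/side_3.png

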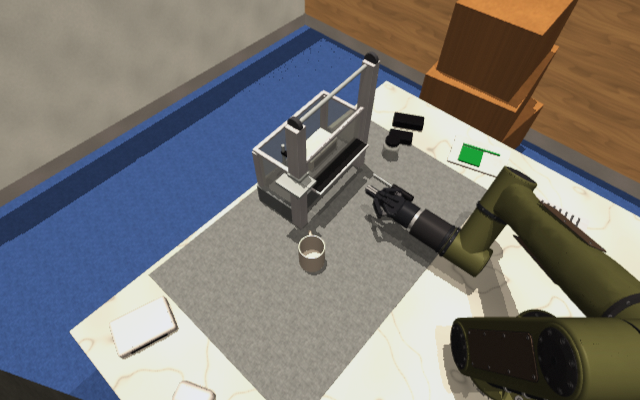

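View pics/wrist_3.png

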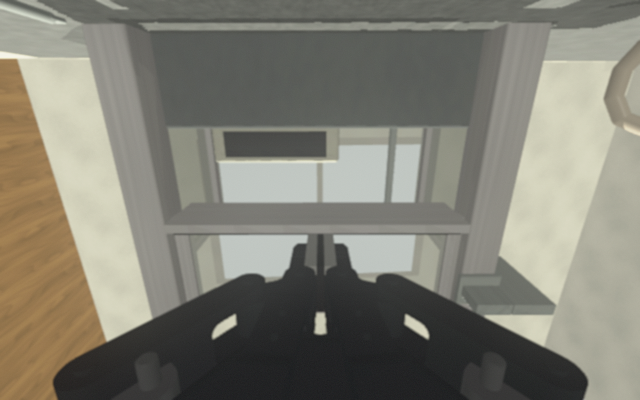

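View pics/top_3.png

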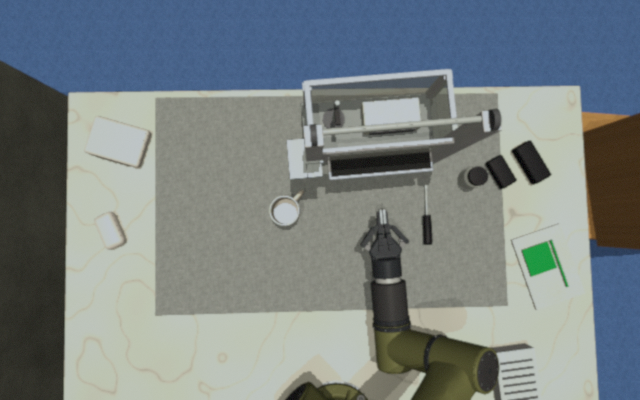

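drive_tool --slide '[[0,0,-8],[12,1,-8],[26,2,-8],[40,3,-8],[54,4,-8],[68,5,-8],[80,6,-8],[84,6,-8]]' --delta_rot '[[0,0,0],[0,0,0],[0,0,0],[0,0,0],[0,0,0],[0,0,0],[0,0,0],[0,0,0]]' --jaw '[1,1,1,1,1,1,1,1]'

```text
clock: 4.43
tcp_pos: [700.9, -114.7, 128.0]
tcp_rot: [-1.567, -0.06, 0.067]
wrist_force: [0.3, -0.8, 0.1]
width: 0.004
```

drive_tool --slide '[[0,0,2],[0,0,4],[0,0,6],[0,0,8],[0,0,10],[0,0,12],[0,0,14],[0,0,16]]' --delta_rot '[[0,0,0],[0,0,0],[0,0,0],[0,0,0],[0,0,0],[0,0,0],[0,0,0],[0,0,0]]' --jaw '[1,1,1,1,1,1,1,1]'

```text
clock: 5.1
tcp_pos: [700.1, -114.5, 143.5]
tcp_rot: [-1.567, -0.059, 0.067]
wrist_force: [0.2, -0.1, 0.5]
width: 0.0
```

```bash
python3 look.py 4 side wrist
```

```text
5.2 [-0.69 -0.1  -0.65 -2.13 -0.95  0.75] [ 700.23 -114.54  143.92] [-0.23  0.19 -0.94] 0.0031824917338318668
[[ 1.    0.06 -0.07]
 [ 0.07  0.01  1.  ]
 [ 0.06 -1.    0.  ]]
```

View pics/wrist_4.png

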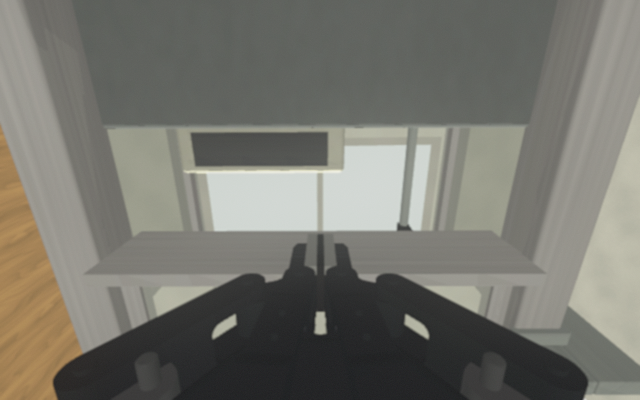

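drive_tool --slide '[[0,0,1],[0,0,2],[0,0,3],[0,0,4],[0,0,5],[0,0,6],[0,0,7],[0,0,8]]' --delta_rot '[[0,0,0],[0,0,0],[0,0,0],[0,0,0],[0,0,0],[0,0,0],[0,0,0],[0,0,0]]' --jaw '[1,1,1,1,1,1,1,1]'

```text
clock: 5.87
tcp_pos: [700.1, -114.5, 151.3]
tcp_rot: [-1.567, -0.059, 0.067]
wrist_force: [-0.1, -0.0, 0.0]
width: 0.0
```

drive_tool --slide '[[0,0,1],[0,0,2],[0,0,3],[0,0,4],[0,0,5],[0,0,6],[0,0,7],[0,0,8]]' --delta_rot '[[0,0,0],[0,0,0],[0,0,0],[0,0,0],[0,0,0],[0,0,0],[0,0,0],[0,0,0]]' --jaw '[1,1,1,1,1,1,1,1]'

```text
clock: 6.53
tcp_pos: [700.0, -114.5, 158.7]
tcp_rot: [-1.567, -0.058, 0.067]
wrist_force: [-1.3, -0.7, -1.1]
width: 0.002
```

```bash
python3 look.py 5 side wrist top; python3 -c "
from h import *
for c in('top','side'):
  print([measure(load(c+'_5.npz'),z) for z in(168,175)])"
```

```text
6.6833 [-0.68 -0.15 -0.65 -2.1  -0.91  0.71] [ 699.95 -114.48  158.83] [-3.77  0.13 -0.55] 0.0004748894985227073
[[ 1.    0.06 -0.07]
 [ 0.07  0.01  1.  ]
 [ 0.06 -1.    0.  ]]
[{'tab': (250.99, 251.12, 201), 'lip': (168.53, 168.58, 430)}, {'tab': (250.99, 251.12, 201), 'lip': (168.58, 168.71, 417)}]
[{'tab': (251.86, 252.01, 115), 'lip': (169.7, 169.78, 199)}, {'tab': (251.86, 252.01, 115), 'lip': (169.75, 169.87, 196)}]
```

```bash
python3 -c "
from h import *
import cv2
d=load('side_5.npz');cv2.imwrite('pics/s5c.png',cv2.resize(d['image'][120:260,270:430,::-1],None,fx=4.5,fy=4.2,interpolation=cv2.INTER_CUBIC))
d=load('top_5.npz');cv2.imwrite('pics/t5c.png',cv2.resize(d['image'][120:260,300:460,::-1],None,fx=4.5,fy=4.2,interpolation=cv2.INTER_CUBIC))"
python3 -c "
from cell import status
for i in range(1): s=status.observe();print(s['wrist_force'],s['moment'],s['tcp_pos'])"
```

```text
[-3.77258601  0.12924717 -0.54903431] [-0.15506743  3.08274098 -0.01980617] [ 699.95284223 -114.47901272  158.83308382]
```

View pics/s5c.png

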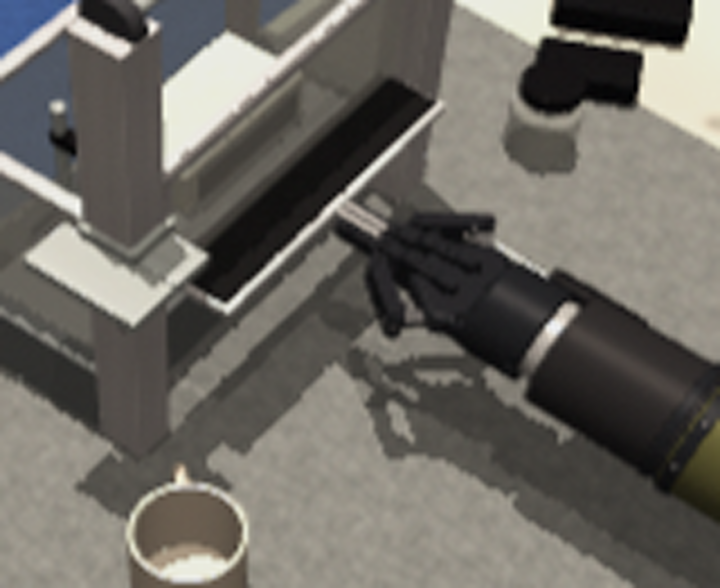

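View pics/t5c.png

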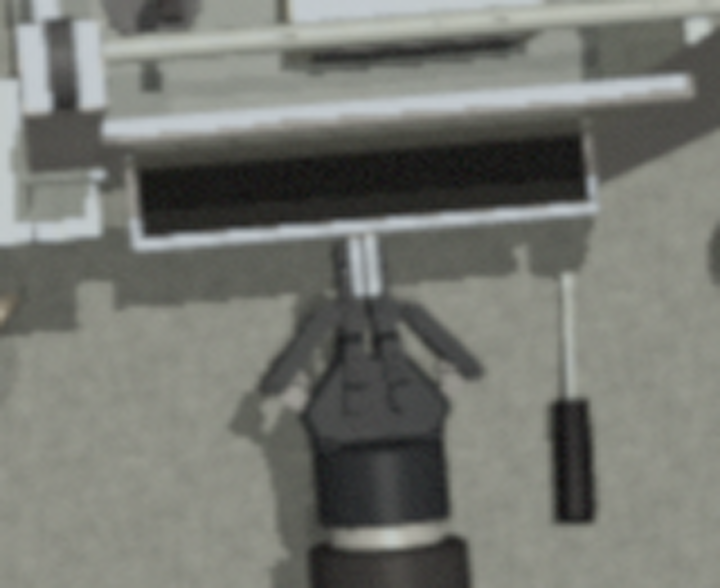

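View pics/wrist_5.png

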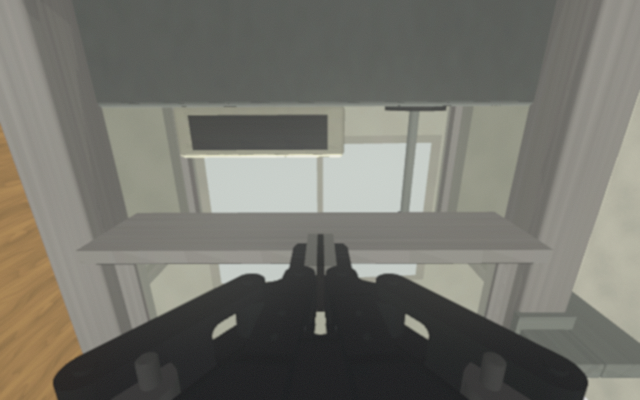

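drive_tool --slide '[[0,0,1],[0,0,2],[0,0,2],[0,0,2]]' --delta_rot '[[0,0,0],[0,0,0],[0,0,0],[0,0,0]]' --jaw '[1,1,1,1]'

```text
clock: 7.02
tcp_pos: [699.9, -114.5, 160.6]
tcp_rot: [-1.567, -0.058, 0.067]
wrist_force: [-4.4, -0.8, -3.0]
width: -0.002
```

```bash
python3 look.py 6 side top; python3 -c "
from h import *
from cell import status
s=status.observe();print(s['wrist_force'],s['moment'],s['tcp_pos'])
for c in('top','side'):
  print([measure(load(c+'_6.npz'),z) for z in(168,175)])"
```

```text
7.1167 [-0.68 -0.16 -0.65 -2.1  -0.9   0.7 ] [ 699.92 -114.47  160.55] [-3.7  -0.92 -1.73] -0.003248280323690162
[[ 1.    0.06 -0.07]
 [ 0.07  0.01  1.  ]
 [ 0.06 -1.    0.  ]]
[-3.69557124 -0.91742775 -1.7300674 ] [-0.25432691  3.63503091 -0.00558232] [ 699.91948595 -114.46929966  160.55394038]
[{'tab': (251.08, 251.14, 208), 'lip': (168.66, 168.67, 423)}, {'tab': (251.08, 251.14, 208), 'lip': (168.76, 168.81, 410)}]
[{'tab': (252.24, 252.18, 109), 'lip': (170.0, 169.96, 208)}, {'tab': (252.24, 252.18, 109), 'lip': (170.07, 170.02, 206)}]
```

```bash
python3 - <<'E'
from h import *
np.set_printoptions(precision=1,suppress=True)
d=load("wrist_5.npz");K=d["mtx"];T=d["pose"]
print(K,T)
def ray(u,v,z):
    r=T[:3,:3]@np.array([(u-K[0,2])/K[0,0],(v-K[1,2])/K[1,1],1]);return T[:3,3]+r*(z-T[2,3])/r[2]
for v in (212,235,250): print(v,[ray(320,v,z) for z in (150,157,160)])
W=pts(d)
for v in range(208,300,4): print(v,W[v,314],W[v,260],W[v,360])
E
```

```text
[[287.2   0.  320. ]
 [  0.  287.2 198.7]
 [  0.    0.    1. ]] [[  -0.1   -0.3    0.9  537.1]
 [   1.    -0.     0.1 -125.5]
 [   0.     0.9    0.3   80.6]
 [   0.     0.     0.     1. ]]
212 [array([ 709.8, -114.1,  150. ]), array([ 727.2, -112.9,  157. ]), array([ 734.7, -112.4,  160. ])]
235 [array([ 676.6, -116.3,  150. ]), array([ 690.7, -115.4,  157. ]), array([ 696.7, -115. ,  160. ])]
250 [array([ 660.4, -117.4,  150. ]), array([ 672.8, -116.6,  157. ]), array([ 678.2, -116.2,  160. ])]
208 [ 894.8 -109.8  218.3] [ 897.2 -181.3  217.2] [888.4 -49.1 217.6]
212 [ 730.4 -117.   158.2] [ 733.2 -156.1  158.1] [728.3 -83.8 158.3]
216 [ 723.4 -117.4  158.4] [ 725.6 -155.1  158.1] [720.3 -85.4 158.1]
220 [ 716.2 -117.7  158.3] [ 718.2 -154.2  157.9] [712.9 -86.9 157.9]
224 [ 710.3 -118.   158.6] [ 712.7 -153.5  158.5] [707.5 -87.9 158.4]
228 [ 703.1 -118.4  158.1] [ 705.4 -152.5  158. ] [701.9 -89.1 158.6]
232 [ 697.1 -118.6  158. ] [ 699.6 -151.8  158. ] [694.4 -90.6 157.7]
236 [ 668.7 -119.9  146.5] [ 694.3 -151.1  158.1] [690.3 -91.4 158.4]
240 [ 663.7 -120.1  146.2] [ 688.7 -150
[... 325 characters left out ...]
21.1  145.1] [ 677.8 -149.5  164.7] [672.7 -94.7 164. ]
264 [ 640.1 -121.2  145. ] [ 725.5 -157.9  196.5] [720.1 -83.8 196.6]
268 [ 639.3 -121.3  146.4] [ 724.7 -158.   199.5] [719.2 -83.8 199.4]
272 [ 632.4 -121.6  143.7] [ 724.7 -158.2  202.9] [719.1 -83.7 202.8]
276 [ 628.7 -121.7  143. ] [ 630.  -141.8  142.9] [718.9 -83.6 206.2]
280 [ 626.8 -121.8  143.4] [ 626.7 -141.4  142.4] [ 625.4 -105.1  143.3]
284 [ 626.3 -121.9  144.8] [ 624.4 -141.1  142.5] [ 622.6 -105.6  143. ]
288 [ 625.1 -121.9  145.6] [ 622.2 -140.8  142.5] [ 619.6 -106.3  142.4]
292 [ 627.6 -121.9  149.3] [ 622.2 -140.9  144.2] [ 617.5 -106.7  142.5]
296 [ 628.4 -121.9  151.7] [ 622.1 -141.   145.8] [ 608.5 -108.7  137. ]
```

```bash
python3 - <<'E'
from h import *
np.set_printoptions(precision=0,suppress=True)
for n in("top_3","side_3"):
    W=pts(load(n+".npz")); 
    m=(W[...,2]>110)&(W[...,2]<175)&(W[...,0]>520)&(W[...,0]<650)&(abs(W[...,1]+121)<40)
    P=W[m];P=P[np.argsort(-P[:,0])];print(n,P[:14])
for n in ("top_6","side_6"):
    W=pts(load(n+".npz")); 
    m=(W[...,2]>130)&(W[...,2]<185)&(W[...,0]>630)&(W[...,0]<684)&(abs(W[...,1]+117)<12)
    P=W[m];P=P[np.argsort(-P[:,0])];print(n,P[:40:2])
W=pts(load("wrist_4.npz"))
for v in range(236,270,3): print(v,W[v,314],W[v,303],W[v,340])
E
```

```text
top_3 [[ 592. -128.  135.]
 [ 590. -117.  125.]
 [ 589. -117.  142.]
 [ 589. -125.  140.]
 [ 589. -122.  142.]
 [ 589. -119.  144.]
 [ 589. -127.  144.]
 [ 589. -129.  146.]
 [ 587. -117.  127.]
 [ 587. -117.  141.]
 [ 587. -119.  144.]
 [ 587. -121.  147.]
 [ 587. -127.  143.]
 [ 587. -124.  146.]]
side_3 [[ 592. -127.  143.]
 [ 592. -119.  126.]
 [ 591. -117.  138.]
 [ 591. -121.  145.]
 [ 591. -115.  146.]
 [ 590. -115.  136.]
 [ 590. -124.  144.]
 [ 589. -117.  125.]
 [ 589. -128.  145.]
 [ 589. -117.  146.]
 [ 588. -133.  142.]
 [ 588. -117.  141.]
 [ 587. -126.  144.]
 [ 587. -136.  139.]]
top_6 [[ 684. -118.  166.]
 [ 683. -105.  169.]
 [ 683. -108.  170.]
 [ 683. -123.  169.]
 [ 683. -120.  173.]
 [ 681. -119.  163.]
 [ 681. -106.  166.]
 [ 681. -126.  165.]
 [ 681. -110.  169.]
 [ 681. -112.  171.]
 [ 679. -124.  162.]
 [ 679. -119.  163.]
 [ 679. -126.  163.]
 [ 678. -110.  168.]
 [ 678. -128.  166.]
 [ 677. -109.  162.]
 [ 676. -126.  162.]
 [ 676. -129.  162.]
 [ 676. -121.  165.]
 [ 676. -123.  166.]]
side_6 [[ 684. -117.  171.]
 [ 683. -112.  171.]
 [ 683. -126.  168.]

[... 422 characters left out ...]
 [ 665. -120.  131.] [ 718. -126.  158.] [ 715. -100.  158.]
242 [ 661. -120.  131.] [ 713. -126.  158.] [ 712. -100.  158.]
245 [ 658. -121.  131.] [ 667. -126.  135.] [ 664. -107.  135.]
248 [ 655. -121.  131.] [ 664. -126.  136.] [ 663. -107.  136.]
251 [ 652. -121.  130.] [ 660. -126.  135.] [ 659. -108.  135.]
254 [ 649. -121.  130.] [ 656. -126.  135.] [ 656. -108.  135.]
257 [ 646. -121.  130.] [ 654. -126.  135.] [ 653. -109.  135.]
260 [ 644. -121.  130.] [ 652. -126.  135.] [ 650. -109.  134.]
263 [ 641. -121.  130.] [ 649. -126.  135.] [ 647. -110.  134.]
266 [ 639. -121.  130.] [ 637. -126.  129.] [ 633. -112.  127.]
269 [ 639. -121.  131.] [ 632. -126.  127.] [ 632. -112.  127.]
```

drive_tool --slide '[[-8,0,0],[-10,0,-6],[-10,0,-14],[-10,0,-22],[-10,0,-24],[-10,0,-24],[-10,0,-24],[-10,0,-24]]' --delta_rot '[[0,0,0],[0,0,0],[0,0,0],[0,0,0],[0,0,0],[0,0,0],[0,0,0],[0,0,0]]' --jaw '[1,1,1,1,1,1,1,1]'

```text
clock: 7.78
tcp_pos: [690.4, -114.7, 138.1]
tcp_rot: [-1.567, -0.06, 0.067]
wrist_force: [-0.1, -0.0, -0.4]
width: -0.0
```

drive_tool --slide '[[6,0,0],[12,1,0],[18,1,0],[24,2,0],[30,2,0],[34,2,0],[34,2,0],[34,2,0]]' --delta_rot '[[0,0,0],[0,0,0],[0,0,0],[0,0,0],[0,0,0],[0,0,0],[0,0,0],[0,0,0]]' --jaw '[1,1,1,1,1,1,1,1]'

```text
clock: 8.45
tcp_pos: [724.3, -112.3, 136.8]
tcp_rot: [-1.566, -0.058, 0.067]
wrist_force: [-0.4, -1.0, -0.4]
width: 0.002
```

```bash
python3 look.py 7 wrist; python3 - <<'E'
from h import *
np.set_printoptions(precision=0,suppress=True)
W=pts(load("wrist_7.npz"))
for v in range(200,270,4): print(v,W[v,303],W[v,314],W[v,336],W[v,260])
E
```

```text
8.5 [-0.67 -0.02 -0.6  -2.17 -0.94  0.8 ] [ 724.07 -112.38  136.83] [-0.08  0.65  0.36] 0.000797730743220508
[[ 1.    0.06 -0.07]
 [ 0.07  0.01  1.  ]
 [ 0.06 -1.    0.  ]]
200 [ 894. -122.  176.] [ 893. -109.  176.] [892. -82. 176.] [ 897. -175.  175.]
204 [ 895. -122.  181.] [ 893. -109.  181.] [890. -82. 181.] [ 899. -175.  181.]
208 [ 894. -122.  186.] [ 892. -109.  186.] [890. -82. 186.] [ 897. -175.  186.]
212 [ 895. -122.  192.] [ 893. -109.  192.] [891. -82. 192.] [ 898. -176.  192.]
216 [ 894. -123.  197.] [ 892. -109.  197.] [890. -82. 197.] [ 898. -176.  197.]
220 [ 894. -123.  202.] [ 893. -109.  202.] [889. -82. 202.] [ 897. -177.  202.]
224 [ 894. -123.  208.] [ 893. -109.  208.] [890. -81. 208.] [ 896. -177.  207.]
228 [ 894. -123.  213.] [ 893. -109.  214.] [891. -81. 214.] [ 897. -177.  213.]
232 [ 893. -123.  219.] [ 893. -109.  219.] [892. -81. 219.] [ 898. -178.  219.]
236 [ 894. -123.  225.] [ 693. -118.  124.] [892. -81. 225.] [ 898. -178.  225.]
240 [ 895. -123.  231.] [ 688. -118.  124.] [891. -81. 231.] [ 899. -179.  231.]
244 [ 692. -123.  128.] [ 683. -118.  124.] [ 692. -107.  129.] [ 900. -179.  237.]
248 [ 688. -123.  128.] [ 680. -118.  124.] [ 687. -107.  128.] [ 896. -179.  241.]
252 [ 683. -124.  128.] [ 675. -119.  124.] [ 683. -108.  128.] [ 895. -179.  246.]
256 [ 680. -124.  128.] [ 671. -119.  123.] [ 678. -108.  128.] [ 734. -153.  159.]
260 [ 675. -124.  127.] [ 668. -119.  123.] [ 667. -110.  123.] [ 727. -152.  158.]
264 [ 671. -124.  127.] [ 665. -119.  123.] [ 663. -110.  123.] [ 723. -151.  158.]
268 [ 657. -124.  120.] [ 663. -119.  124.] [ 655. -111.  119.] [ 718. -150.  158.]
```

View pics/wrist_7.png

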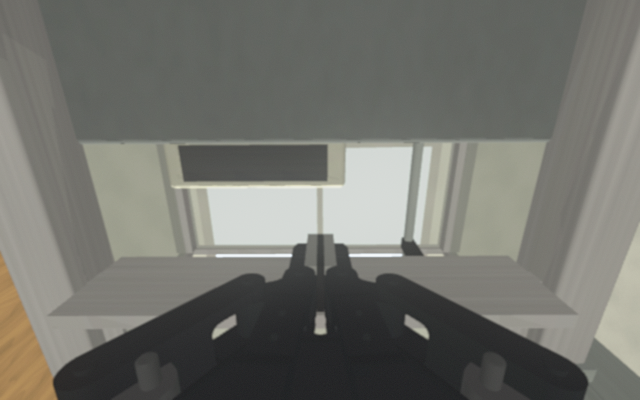

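drive_tool --slide '[[0,0,2],[0,0,4],[0,0,6],[0,0,7],[0,0,8],[0,0,9],[0,0,10],[0,0,11]]' --delta_rot '[[0,0,0],[0,0,0],[0,0,0],[0,0,0],[0,0,0],[0,0,0],[0,0,0],[0,0,0]]' --jaw '[1,1,1,1,1,1,1,1]'

```text
clock: 9.17
tcp_pos: [724.1, -112.5, 148.2]
tcp_rot: [-1.567, -0.059, 0.067]
wrist_force: [0.9, -0.6, 0.2]
width: -0.001
```

drive_tool --slide '[[0,0,1],[0,0,2],[0,0,3],[0,0,4],[0,0,5],[0,0,6],[0,0,7],[0,0,8]]' --delta_rot '[[0,0,0],[0,0,0],[0,0,0],[0,0,0],[0,0,0],[0,0,0],[0,0,0],[0,0,0]]' --jaw '[1,1,1,1,1,1,1,1]'

```text
clock: 9.83
tcp_pos: [724.0, -112.5, 155.9]
tcp_rot: [-1.567, -0.058, 0.067]
wrist_force: [-0.9, -1.5, -3.7]
width: 0.0
```

```bash
python3 look.py 8 side top; python3 -c "
from h import *
for c in('top','side'):
  print([measure(load(c+'_8.npz'),z) for z in(169,172,176,180)])"
```

```text
9.9333 [-0.66 -0.08 -0.6  -2.14 -0.9   0.75] [ 724.01 -112.49  156.27] [-2.89 -0.95 -3.4 ] 0.0037608063079108325
[[ 1.    0.06 -0.07]
 [ 0.07  0.01  1.  ]
 [ 0.06 -1.    0.  ]]
[{'tab': (251.26, 251.31, 207), 'lip': (175.83, 175.86, 412)}, {'tab': (251.26, 251.31, 207), 'lip': (176.05, 176.17, 447)}, {'tab': (251.26, 251.31, 207), 'lip': (176.05, 176.19, 448)}, {'tab': (251.26, 251.31, 207), 'lip': (176.05, 176.19, 448)}]
[{'tab': (252.55, 252.35, 115), 'lip': (176.9, 176.63, 177)}, {'tab': (252.55, 252.35, 115), 'lip': (177.11, 177.11, 208)}, {'tab': (252.55, 252.35, 115), 'lip': (177.11, 177.11, 208)}, {'tab': (252.55, 252.35, 115), 'lip': (177.13, 177.15, 207)}]
```

drive_tool --slide '[[0,0,2],[0,0,5],[0,0,9],[0,0,13],[0,0,17],[0,0,21],[0,0,25],[0,0,29]]' --delta_rot '[[0,0,0],[0,0,0],[0,0,0],[0,0,0],[0,0,0],[0,0,0],[0,0,0],[0,0,0]]' --jaw '[1,1,1,1,1,1,1,1]'

```text
clock: 10.6
tcp_pos: [724.0, -112.5, 185.6]
tcp_rot: [-1.567, -0.059, 0.067]
wrist_force: [-2.3, -1.3, -4.1]
width: -0.002
```

drive_tool --slide '[[0,0,4],[0,0,8],[0,0,12],[0,0,16],[0,0,20],[0,0,23],[0,0,25],[0,0,27]]' --delta_rot '[[0,0,0],[0,0,0],[0,0,0],[0,0,0],[0,0,0],[0,0,0],[0,0,0],[0,0,0]]' --jaw '[1,1,1,1,1,1,1,1]'

```text
clock: 11.27
tcp_pos: [724.2, -112.4, 212.8]
tcp_rot: [-1.567, -0.059, 0.067]
wrist_force: [-2.1, -0.1, -4.6]
width: 0.002
```

```bash
python3 look.py 9 side top wrist; python3 -c "
from h import *
for c in('top','side'):
  print([measure(load(c+'_9.npz'),z) for z in(228,232,236)])"
```

```text
11.4167 [-0.61 -0.23 -0.58 -2.05 -0.78  0.58] [ 724.4  -112.41  213.32] [-1.78 -0.24 -1.97] 0.00017046345875666255
[[ 1.    0.06 -0.07]
 [ 0.07  0.01  1.  ]
 [ 0.06 -1.    0.  ]]
[{'tab': (251.5, 251.37, 199), 'lip': (233.26, 233.25, 486)}, {'tab': (251.5, 251.37, 199), 'lip': (233.27, 233.27, 488)}, {'tab': (251.5, 251.37, 199), 'lip': (233.27, 233.27, 488)}]
[{'tab': (252.42, 252.49, 114), 'lip': (233.78, 233.7, 214)}, {'tab': (252.42, 252.49, 114), 'lip': (233.78, 233.7, 214)}, {'tab': (252.42, 252.49, 114), 'lip': (233.78, 233.7, 214)}]
```

View pics/side_9.png

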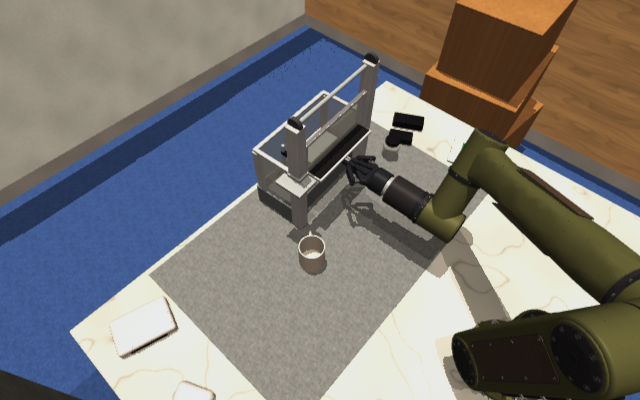

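View pics/wrist_9.png

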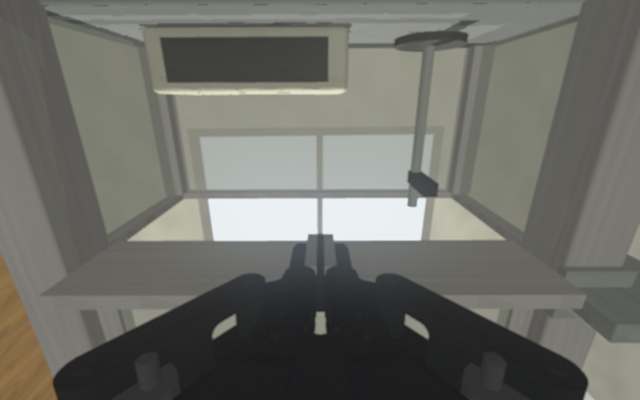

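drive_tool --slide '[[0,0,2],[0,0,4],[0,0,6],[0,0,8],[0,0,10],[0,0,12],[0,0,13],[0,0,14]]' --delta_rot '[[0,0,0],[0,0,0],[0,0,0],[0,0,0],[0,0,0],[0,0,0],[0,0,0],[0,0,0]]' --jaw '[1,1,1,1,1,1,1,1]'

```text
clock: 12.08
tcp_pos: [724.2, -112.4, 226.6]
tcp_rot: [-1.567, -0.059, 0.067]
wrist_force: [4.0, 0.8, -4.5]
width: -0.003
```

```bash
cat > lev.py <<'E'
import sys
from h import *
t=sys.argv[1]
for c in('top','side'):
  r=measure(load(f'{c}_{t}.npz'),248); print(c,r,"gap",r['tab'][1]-r['lip'][1])
# wrist: underside heights
W=pts(load(f'wrist_{t}.npz'));X,Y,Z=W[...,0],W[...,1],W[...,2]
for n,(a,b) in dict(tab=(45,100),lip=(-230,-10)).items():
    m=(Y>a)&(Y<b)&(X>680)&(X<700)&(Z>222)&(Z<250)
    if n=='lip': m&=abs(Y+113)>30
    print('wrist',n,np.median(Z[m]).round(2),m.sum(), np.histogram(Z[m],bins=range(222,252,2))[0])
E
python3 look.py 10 side top wrist; python3 lev.py 10
```

```text
12.2333 [-0.6  -0.26 -0.57 -2.02 -0.75  0.53] [ 724.22 -112.44  226.78] [ 1.44  1.03 -1.96] 0.0014241025013004374
[[ 1.    0.06 -0.07]
 [ 0.07  0.01  1.  ]
 [ 0.06 -1.    0.  ]]
top {'tab': (251.28, 251.23, 208), 'lip': (246.75, 246.77, 500)} gap 4.4599999999999795
side {'tab': (252.6, 252.47, 113), 'lip': (247.84, 247.89, 215)} gap 4.5800000000000125
wrist tab 233.68 1713 [114 109 117 279 140 112 124 126 144 448   0   0   0   0]
wrist lip 236.36 6879 [   0    0    0    0    0    0 1311 4654  310  283  271   50    0    0]
```

View pics/wrist_10.png

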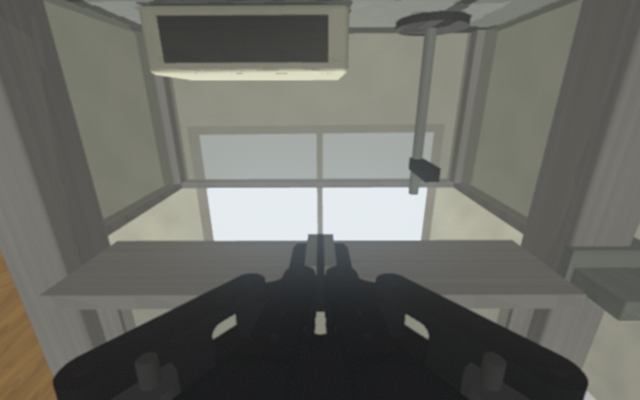

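drive_tool --slide '[[0,0,1],[0,0,2],[0,0,3],[0,0,3.6],[0,0,4.2],[0,0,4.5],[0,0,4.5],[0,0,4.5]]' --delta_rot '[[0,0,0],[0,0,0],[0,0,0],[0,0,0],[0,0,0],[0,0,0],[0,0,0],[0,0,0]]' --jaw '[1,1,1,1,1,1,1,1]'

```text
clock: 12.9
tcp_pos: [724.1, -112.5, 230.8]
tcp_rot: [-1.567, -0.059, 0.067]
wrist_force: [1.1, 0.7, -3.2]
width: -0.003
```

```bash
python3 look.py 11 side top wrist; python3 lev.py 11; python3 - <<'E'
from h import *
W=pts(load('wrist_11.npz'));X,Y,Z=W[...,0],W[...,1],W[...,2]
for (a,b) in ((40,60),(60,100),(-60,-10),(-220,-170)):
    m=(Y>a)&(Y<b)&(X>668)&(X<692)&(Z>234)&(Z<247); print(a,b,m.sum(),np.median(Z[m]),np.percentile(Z[m],[25,75]))
E
```

```text
13.05 [-0.59 -0.27 -0.56 -2.01 -0.74  0.52] [ 724.13 -112.49  230.74] [ 0.65  0.53 -3.02] 0.0016566765982921384
[[ 1.    0.06 -0.07]
 [ 0.07  0.01  1.  ]
 [ 0.06 -1.    0.  ]]
top {'tab': (250.92, 251.06, 203), 'lip': (250.75, 250.77, 503)} gap 0.28999999999999204
side {'tab': (252.53, 252.54, 113), 'lip': (252.01, 252.08, 221)} gap 0.45999999999997954
wrist tab 233.34 1637 [122 112 106 271 132 113 117 120 135 409   0   0   0   0]
wrist lip 240.32 6869 [   0    0    0    0    0    0    0    0 1553 4405  288  302  272   49]
40 60 598 240.60910179834156 [240.37033935 240.8814239 ]
60 100 68 240.38017867102013 [238.14673467 240.81543722]
-60 -10 3504 240.29725977296272 [239.98899116 240.84368544]
-220 -170 2432 240.59610576457175 [240.19021467 242.50640433]
```

drive_tool --slide '[[0,0,0.4],[0,0,0.4],[0,0,-2],[0,0,-6],[0,0,-12],[0,0,-16],[0,0,-16],[0,0,-16]]' --delta_rot '[[0,0,0],[0,0,0],[0,0,0],[0,0,0],[0,0,0],[0,0,0],[0,0,0],[0,0,0]]' --jaw '[1,1,1,1,1,1,1,1]'

```text
clock: 13.72
tcp_pos: [724.1, -112.8, 214.1]
tcp_rot: [-1.566, -0.058, 0.066]
wrist_force: [0.1, -0.9, 0.5]
width: 0.0
```

```bash
python3 look.py 12 side top wrist; python3 lev.py 12
```

```text
13.8667 [-0.61 -0.23 -0.57 -2.04 -0.78  0.57] [ 724.25 -112.65  215.08] [-0.53  0.63  0.46] -0.00044630394816005844
[[ 1.    0.06 -0.07]
 [ 0.07  0.01  1.  ]
 [ 0.06 -1.    0.  ]]
top {'tab': (251.48, 251.33, 202), 'lip': (250.79, 250.92, 507)} gap 0.410000000000025
side {'tab': (252.52, 252.58, 113), 'lip': (252.08, 252.07, 220)} gap 0.5100000000000193
wrist tab 234.83 1912 [113 103 105 308 154 127 126 124 169 581   2   0   0   0]
wrist lip 240.58 3728 [   0    0    0    0    0    0    0    0  382 2960  146  124  100   16]
```

Released and still level to within about 0.5 mm. I'm backing the hand out.

drive_tool --slide '[[-10,-1,0],[-25,-2,0],[-45,-3,0],[-70,-5,0],[-95,-7,0],[-120,-8,0],[-140,-10,0],[-150,-10,0]]' --delta_rot '[[0,0,0],[0,0,0],[0,0,0],[0,0,0],[0,0,0],[0,0,0],[0,0,0],[0,0,0]]' --jaw '[1,1,1,1,1,1,1,1]'

```text
clock: 14.53
tcp_pos: [572.7, -122.9, 215.2]
tcp_rot: [-1.569, -0.06, 0.066]
wrist_force: [0.4, 0.3, 1.0]
width: -0.002
```

drive_tool --slide '[[-10,-10,5],[-20,-20,10],[-25,-25,15],[-30,-30,20],[-30,-30,20],[-30,-30,20],[-30,-30,20],[-30,-30,20]]' --delta_rot '[[0,0,0],[0,0,0],[0,0,0],[0,0,0],[0,0,0],[0,0,0],[0,0,0],[0,0,0]]' --jaw '[1,1,1,1,1,1,1,1]'

```text
clock: 15.2
tcp_pos: [544.4, -152.0, 234.1]
tcp_rot: [-1.566, -0.058, 0.067]
wrist_force: [1.2, -0.0, -1.1]
width: -0.001
```

```bash
python3 look.py 13 side top wrist; python3 lev.py 13; python3 - <<'E'
from h import *
from cell import boxes_of
for c,o in (("side",dict(mug=(309,253),jar=(390,145),driver=(399,192))),("top",dict(mug=(286,209),jar=(472,178),driver=(425,229)))):
    for n in o: print(c,n,o[n],[b["xy"] for b in boxes_of(c,n)])
E
```

```text
15.35 [-0.86 -0.85 -0.87 -1.66 -0.93  0.06] [ 544.31 -152.14  234.17] [-0.02 -0.05 -0.12] -0.0008497122993676834
[[ 1.    0.06 -0.07]
 [ 0.07  0.01  1.  ]
 [ 0.06 -1.    0.  ]]
top {'tab': (251.01, 251.13, 205), 'lip': (250.97, 250.97, 513)} gap 0.1599999999999966
side {'tab': (252.43, 252.46, 111), 'lip': (252.08, 252.18, 210)} gap 0.28000000000000114
wrist tab 236.11 516 [ 27  32  35  47  42  43  28  37  44 181   0   0   0   0]
wrist lip 240.61 921 [  0   0   0   0   0   0   0   0   5 700  64  75  72   5]
side mug (309, 253) [[309.9, 253.3]]
side jar (390, 145) [[386.8, 144.4]]
side driver (399, 192) [[395.3, 186.0]]
top mug (286, 209) [[288.9, 209.6], [472.9, 175.7]]
top jar (472, 178) [[471.8, 178.2]]
top driver (425, 229) [[426.4, 229.8]]
```

View pics/side_13.png

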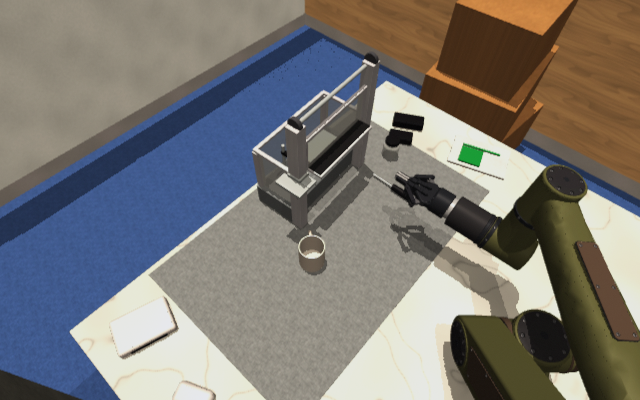

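View pics/wrist_13.png

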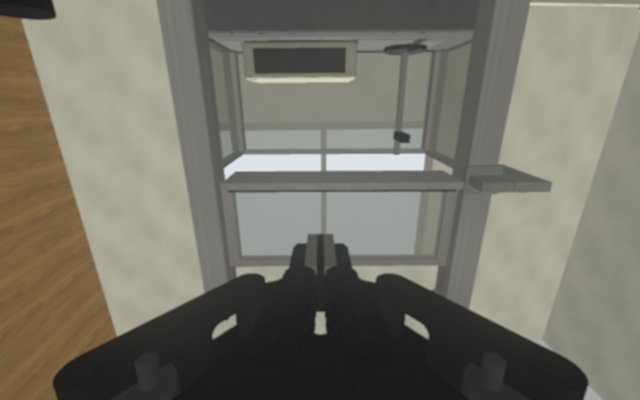

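The wrist picture shows the lip's front edge (rows 183–190) level with the tab (rows 181–191). The hand is clear, and the mug, jar and driver are where they were.

```bash
python3 -c "
from cell import manip
print(manip.hand_in())"
```

```text
the job is handed in; nothing more can be done
None
```

I pushed the window up from beneath its lip with the closed fingers until the lip was level with the marker tab. I then lowered the hand off the lip, backed it away and handed the job in at about 15 s.

- **Final height:** after release the window stayed put. The lip is within 0.2–0.3 mm of the tab by the top and side cameras. The wrist picture also shows the two edges level.
- **Hand and forces:** the fingers went about 20 mm under the lip, about 24 mm short of the frame. The readings showed no more than about 5 N at the wrist during the push. At hand-in the robot was touching nothing.
- **Other objects:** the mug, jar and screwdriver are in the same places. The detections moved by at most a few pixels; the largest shift was the screwdriver's in the side view, where the gripper now partly hides it.
- **What disagreed:** the cameras put the fingertips about 26–29 mm short of the reported TCP. Because of that, my first try rubbed the lip's front edge with about 4 N. The window did not move; I backed off and went in again using the camera measurement.

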